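# Make up two foam-tray fitting kits from the stock

### The arm

A 6-joint arm with a two-finger parallel gripper is mounted at the origin on a cart in front of the work surface, level with it; the furniture and walls round the work are solid. World frame = base frame: x ahead of the robot, y to its left, z up, the work surface at z = 0. Lengths are in mm, angles in rad, forces in N, time in s.
With the tool pointing down it reaches from about 350 to 875 mm from the base axis. Payload 4.2 kg.
Tool frame: the origin (TCP) lies between the finger pads; the fingertips stand 25 mm ahead of it and the grasp point (between the pads) lies 6 mm ahead of it; z points along the fingers, y is the line along which they close (so a half turn about z gives the same grasp; the last joint's range is limited). The gripper opens to 85 mm and grips with 20 to 120 N. Pads are 22 mm wide; open, the fingers measure 114 mm over their backs; the gripper's body (76 mm by 85 mm) begins 54 mm behind the grasp point. The pads swing forward as they close: fully open they stand 13 mm farther back than shut.
Start: joints at [-0.953, 0.385, 0.008, 0, -1.194, -0.259], TCP at [219.484, -585.172, 256.312] pointing down, gripper open.
Joint ranges: [-3.14, 3.14], [-1.21, 2.06], [-1.07, 1.41], [-3.16, 2.05], [-2.99, -0.16], [-3.1, 3.1]. Speed limits (rad/s): [2.79, 2.79, 3.14, 3.14, 3.14, 3.14].

### API

Orientations are given as a unit quaternion [x, y, z, w].
In Python, from bench import arm gives the robot as it stands.
- The arm moves only by the shell command python3 -m pendant 'ROWS'. ROWS is JSON, a list of rows, each a list of 7 numbers: the shift along the tool's x, y, z in m, then the turn, a rotation vector about the tool's x, y, z in degrees, then the finger opening in m, from 0 to 0.0854. In form: [[x, y, z, wx, wy, wz, fingers], ...]. A call has 1 to 12 rows; each row shifts and turns the commanded pose from where the row before left it, along the tool's axes as they then stand; what a row does not reach is not made up. A row lasts 1/10 s, in which the tool goes at most 50 mm and 8.59 degrees, less where a joint would pass 70% of its speed; a pose out of reach is approached as far as the arm can. A call is refused whole if a number of a shift passes 0.05 or a number of a turn 8.59, either way. A call with a gripper value outside its range is refused whole. The fingers move at their own pace and stop on an object; the grip force is fixed at half the most. Time passes only in rows, so rows that do not move let the fingers close. It gives the time, the measured TCP pose, the force, the opening and the grip force at its end, in the units of the state.
- arm.read_state(): the state, without advancing time (a new reading comes with each control period).
- arm.get_image(name): name is "scene" or "top" or "wrist"; returns a dict with "image" (420x560x3 uint8, red, green, blue), "fx", "fy", "cx", "cy" (pixels), "xyz" and "rotation" of the camera in the world. Camera axes: x right, y down, z forward; pixel columns grow to the right and rows downward; lengths in mm; the calibration is good to about 2 mm. A picture is of the moment at which its call begins. There is no depth.
- arm.job_done(): hands the job in; it is judged then, once.
The state is a dict: "clock": time; "joints": joint angles; "joint_vel": joint speeds; "joint_efforts": joint torques, N m; "position": TCP position; "ee_rot": TCP orientation; "contact_force": force on the tool from outside, world axes, zero at the start; "wrist_torque": the same for the moment, N m; "gripper_width": finger opening in mm; "grasp_force": force on a finger pad.
Only numpy, scipy, OpenCV 4.12 (cv2) and the standard library are available. Lean on these libraries where they do the work, as an engineer would, in place of code of your own. Each camera call takes 0.05 s, during which the arm holds its last target. There are 200 camera calls.

### The job

Make up the two fitting kits from the stock on the table: the large tray takes the longer spanner, the red screwdriver and the small cardboard carton, and the small tray takes the shorter spanner and the roll of black tape. Set each one down in the cut-out of the foam that is made for it, so that it rests flat on the bottom of the cut-out, and let go of it. Leave the pliers, the adjustable wrench and the roll of masking tape where they are.

Things in the scene. Friction and masses are not known exactly. Their poses are not given: they have to be found in the camera images.
- large_tray: Fixed grey tray, 218 (x) x 242 (y) mm, rim 21 mm high, black foam inside. Origin: centre of underside, on the 4 mm bench mat; +y roughly towards the robot. Foam top 18 mm, pale bottoms of the cut-outs 6 mm above the underside. Centres of the cut-outs, x, y in mm: carton's -66, -30; screwdriver's (along y) -4, 0; longer spanner's (along y) 60, -20. Swaps places with the small tray; yaw varies.
- small_tray: Fixed tray of the same make and heights (rim 21, foam top 18, cut-out bottoms 6 mm above the underside), 178 (x) x 172 (y) mm. Origin: centre of underside, on the 4 mm mat; +y roughly towards the robot. Two cut-outs centred at y = 0: shorter spanner's, along y, at x = -42 mm; eight-sided one for the roll of tape at x = +40 mm. Swaps places with the large tray; yaw varies.
- long_spanner: Longer of two steel spanners, 28 x 160 x 9 mm, lying flat along its y. Origin: centre of underside; grasp the 14 mm shank there, across x. Its cut-out: 42 x 176 mm, with a finger notch of the same depth (82 mm in x, 42 in y) across the middle; either way round.
- short_spanner: Shorter steel spanner, 24 x 130 x 9 mm, lying flat along its y. Origin: centre of underside; grasp the 12 mm shank there, across x. Its cut-out: 38 x 146 mm, with a finger notch of the same depth (80 mm in x, 42 in y) across the middle; either way round.
- screwdriver: Red-handled screwdriver, 31 x 195 x 27 mm, lying along its y. Origin: middle of its length, at its underside; handle at +y (31 wide, 27 high from y = 24 to 98 mm): grasp across x at y = 55; blade at -y. Its cut-out is stepped: 46 mm wide from tray y = -10 to 106, 26 mm from -107 to -10, so the handle must point to the tray's +y; finger notch 100 (x) x 42 (y) mm at tray y = 56.
- carton: Small brown cardboard carton, 53 (x) x 75 (y) x 46 mm high, upright. Origin: centre of underside. Grasp across its x (50 mm), by the upper half: its cut-out, 68 (x) x 92 (y) mm, has no finger notch.
- tape_roll: Roll of black tape, 58 mm across, 19 mm high, lying flat. Origin: centre of underside. Grasp round the outside at any yaw (core closed to fingers). Its cut-out is 74 mm across with a finger notch of the same depth, 34 (tray x) by 128 mm (tray y): set it down with the fingers closing along the tray's y.
- pliers: Pliers with red handles, 52 x 164 x 13 mm, lying flat along their y among the stock. Not needed: to be left alone.
- adj_wrench: Adjustable wrench, 48 x 210 x 12 mm, lying flat behind the work. To be left alone.
- masking_tape: Roll of cream masking tape, 104 mm across and 25 mm high, lying flat behind the work. To be left alone.

How it is judged:
By the outcome, as a careful person would: the job done as asked, in the order asked, and still so for the second after the job is handed in, with the robot touching nothing.
It also fails if it takes over 138 s, if anything falls off the work surface, if the arm or the gripper's body presses on something with over 40 N, if the wrist force passes 120 N, or if a joint passes its speed limit or range.

## Working session

There is one attempt and no reset: what is moved stays moved. The work goes in short steps, Python scripts to look and compute and a shell command to move; the robot and the scene stay as the last step left them, time stands still between calls to the robot, and variables do not carry over. Pictures are saved under pics/ and viewed, at most 14 in all, crops included, and the job is handed in when it is done.

```bash
mkdir -p pics; ls; python3 - <<'E'
from bench import arm
import cv2
for n in("top","scene"):
    d=arm.get_image(n);cv2.imwrite(f"pics/{n}0.png",cv2.resize(d["image"][:,:,::-1],(800,600),interpolation=cv2.INTER_CUBIC))
    print(n,{k:d[k] for k in d if k!="image"})
s=arm.read_state();print(s)
E
```

```text
pics
top {'fx': 507.6590178015643, 'fy': 507.6590178015643, 'cx': 288.4891964806276, 'cy': 212.97781715357297, 'xyz': array([ 355.37587013,  142.27341977, 1239.86942256]), 'rotation': array([-0.58964191,  0.80123091, -0.08121108,  0.06128788])}
scene {'fx': 444.4483831002749, 'fy': 444.4483831002749, 'cx': 281.8738508720761, 'cy': 198.18637811355396, 'xyz': array([-61.90632435, 541.14592737, 759.81605211]), 'rotation': array([-0.4197048 ,  0.80863069, -0.36390404,  0.19374763])}
{'clock': 0.1, 'joints': array([-9.53397338e-01,  3.85470834e-01,  6.78726298e-03, -4.01651327e-04,
       -1.19401846e+00, -2.58600080e-01]), 'joint_vel': array([-0.00062836, -0.00152172,  0.00326908,  0.00370726, -0.00138628,
        0.00166001]), 'joint_efforts': array([ 3.90608202e-04, -3.93320274e+01,  1.88929099e+01,  4.19789538e+00,
       -2.59635432e-03,  1.06536748e-05]), 'position': array([ 219.31812372, -584.76033229,  255.35090588]), 'ee_rot': array([-1.78365735e-01,  9.83963781e-01,  9.42074661e-04, -2.35084131e-04]), 'contact_force': array([ 0.29657988, -1.04736418,  0.76029733]), 'wrist_torque': array([-0.03596297,  0.02478884,  0.02819415]), 'grasp_force': 0.0, 'gripper_width': 85.18535543234631}
```

View pics/top0.png

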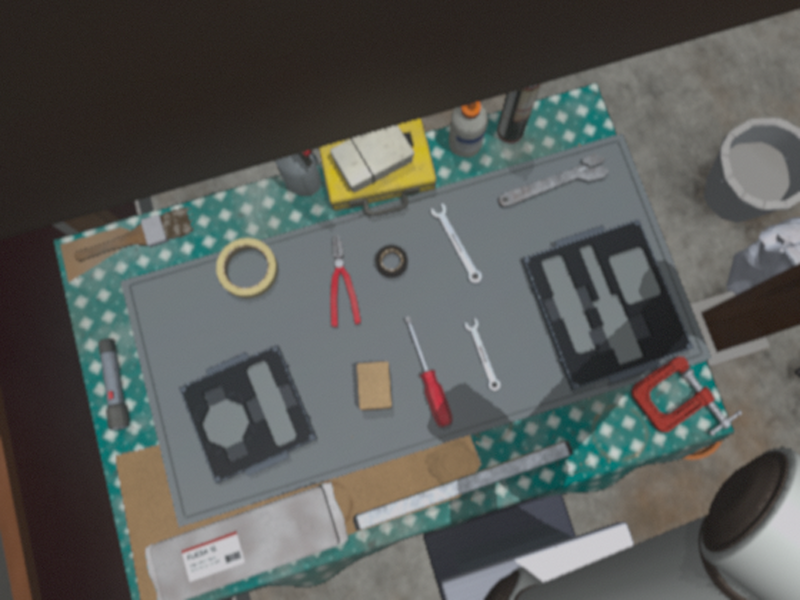

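View pics/scene0.png

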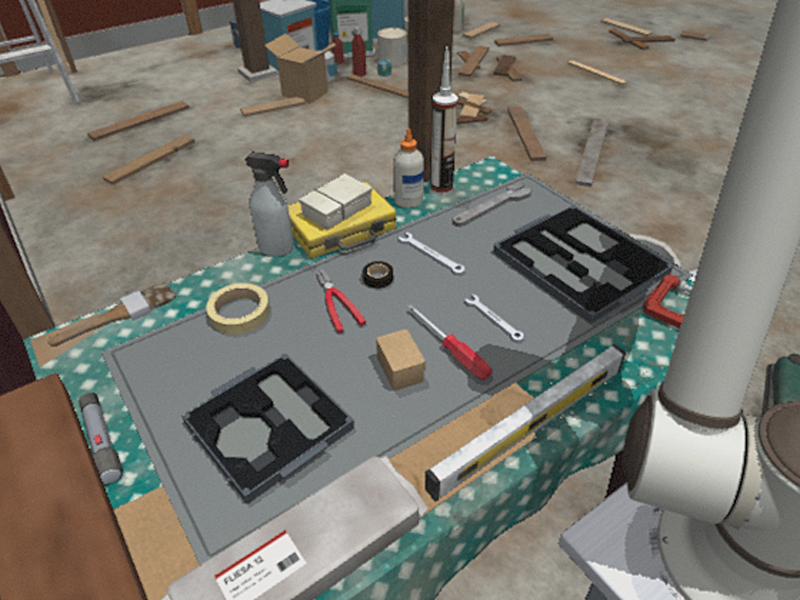

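```bash
cat > h.py <<'E'
from bench import arm
import numpy as np,cv2
from scipy.spatial.transform import Rotation as R
def ray(d,u,v,z):
    r=R.from_quat(d["rotation"]).as_matrix()@[(u-d["cx"])/d["fx"],(v-d["cy"])/d["fy"],1]
    return d["xyz"]+r*(z-d["xyz"][2])/r[2]
def proj(d,p):
    q=R.from_quat(d["rotation"]).as_matrix().T@(np.array(p,float)-d["xyz"])
    return np.array([d["fx"]*q[0]/q[2]+d["cx"],d["fy"]*q[1]/q[2]+d["cy"]])
def crop(d,x0,y0,x1,y1,k,fn):
    cv2.imwrite("pics/"+fn,cv2.resize(d["image"][y0:y1,x0:x1,::-1],None,fx=k,fy=k,interpolation=cv2.INTER_CUBIC))
E
python3 - <<'E'
from h import *
d=arm.get_image("top");import pickle;pickle.dump(d,open("top.pkl","wb"))
crop(d,120,160,330,350,3,"a.png");crop(d,260,125,495,315,3,"b.png")
# rotation of rough landmarks
for n,(u,v),z in [("post",(700,330),0),("mat TL",(130,283),4),("mat TR",(620,138),4),("mat BR",(705,355),4),("mat BL",(180,518),4),("yellow",(380,160),60),("dark edge",(400,95),300),("clamp",(690,385),40),("level",(460,490),30),("bag",(245,540),60)]:
    print(n,ray(d,u/1.42857,v/1.42857,z).round())
E
```

```text
post [ 409. -393.    0.]
mat TL [784. 530.   4.]
mat TR [ 783. -385.    4.]
mat BR [ 366. -383.    4.]
mat BL [371. 539.   4.]
yellow [849.  50.  60.]
dark edge [834.  14. 300.]
clamp [ 327. -326.   40.]
level [279.  88.  30.]
bag [309. 432.  60.]
```

View pics/a.png

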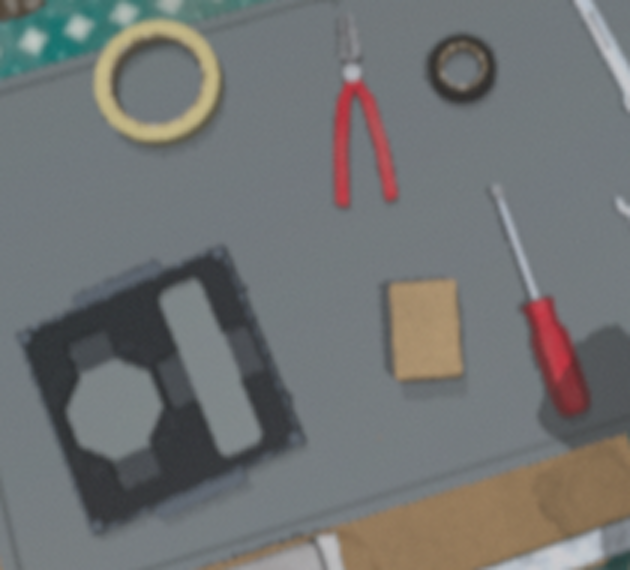

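View pics/b.png

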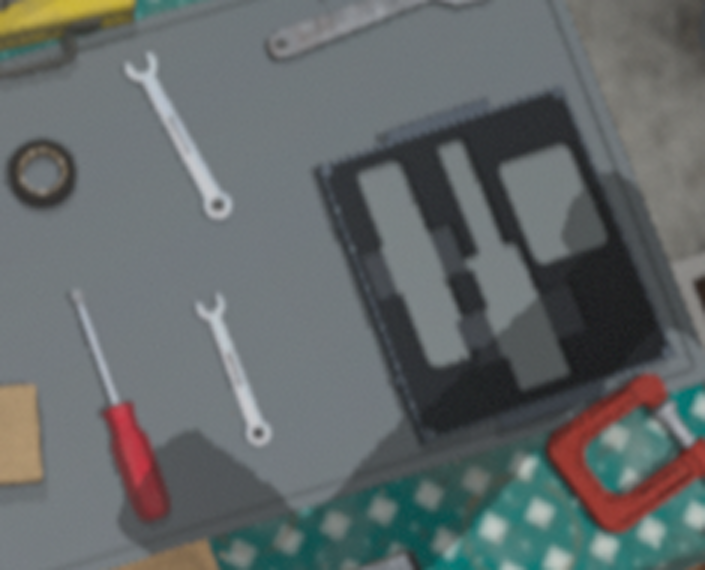

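```bash
python3 - <<'E'
from h import *
d=arm.get_image("scene")
for p in [(409,-393,0),(409,-393,300),(409,-393,600)]: print(proj(d,p)*1.4286)
crop(d,400,60,560,280,3,"sc.png")
w=arm.get_image("wrist");cv2.imwrite("pics/w0.png",w["image"][:,:,::-1]);print(w["xyz"],w["rotation"])
t=arm.get_image("top");crop(t,440,60,560,300,2,"t2.png")
a=cv2.imread("pics/sc.png");b=cv2.imread("pics/t2.png");c=cv2.imread("pics/w0.png")
H=np.zeros((480,1120,3),np.uint8)
for im,x in((a,0),(b,320),(c,560)):
    s=480/max(im.shape[0],1) if im is a else 1
    im=cv2.resize(im,None,fx=s,fy=s) if s!=1 else im
    h,wd=im.shape[:2];H[:h,x:x+wd]=im[:,:1120-x]
cv2.imwrite("pics/m.png",cv2.resize(H,(800,343)))
E
```

```text
[670.42799508 261.73536799]
[722.32242251 113.341786  ]
[ 800.07751197 -109.00108997]
[ 144.91927867 -614.48736662  372.99597563] [0.5626271  0.81148911 0.13000529 0.08963702]
```

View pics/m.png

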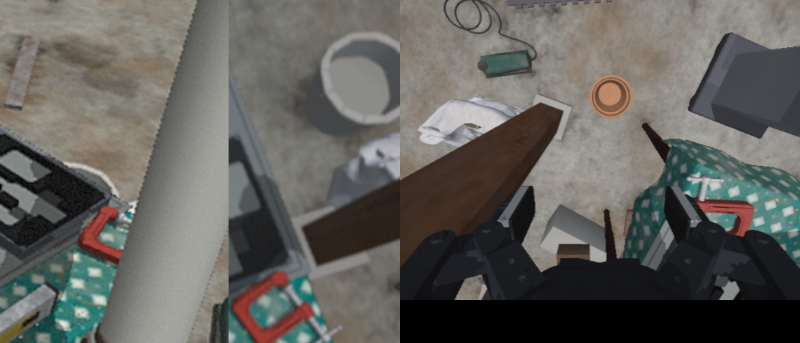

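```bash
python3 - <<'E'
from h import *
import pickle;t=pickle.load(open("top.pkl","rb"));w=arm.get_image("wrist")
def m(u,v,x0): return u/0.71429-x0,v/0.71429
tm=lambda u,v:(440+(u/0.71429-320)/2,60+v/0.71429/2)
for z in(-900,-800,-700,-600,-400,0,200,300):
    print(z,"W base",ray(w,*m(547,108,560),z)[:2].round(),"W edges low", ray(w,*m(410,255,560),z)[:2].round(),ray(w,*m(470,295,560),z)[:2].round(),"T base",ray(t,*tm(303,243),z)[:2].round(),"T edges@",ray(t,*tm(395,175),z)[:2].round(),ray(t,*tm(395,245),z)[:2].round())
E
```

```text
-900 W base [ 444. -819.] W edges low [ 1790. -1434.] [2024. -965.] T base [ 449. -792.] T edges@ [  561. -1138.] [  362. -1052.]
-800 W base [ 421. -803.] W edges low [ 1661. -1370.] [1877. -937.] T base [ 445. -748.] T edges@ [  552. -1078.] [ 362. -996.]
-700 W base [ 397. -787.] W edges low [ 1532. -1305.] [1729. -910.] T base [ 440. -705.] T edges@ [  542. -1018.] [ 361. -940.]
-600 W base [ 374. -771.] W edges low [ 1403. -1241.] [1582. -882.] T base [ 436. -661.] T edges@ [ 533. -959.] [ 361. -884.]
-400 W base [ 327. -739.] W edges low [ 1144. -1112.] [1286. -827.] T base [ 427. -574.] T edges@ [ 513. -839.] [ 360. -773.]
0 W base [ 233. -674.] W edges low [ 627. -855.] [ 696. -717.] T base [ 410. -399.] T edges@ [ 475. -600.] [ 359. -550.]
200 W base [ 186. -642.] W edges low [ 369. -726.] [ 401. -662.] T base [ 401. -312.] T edges@ [ 456. -480.] [ 359. -438.]
300 W base [ 162. -626.] W edges low [ 240. -662.] [ 253. -635.] T base [ 397. -268.] T edges@ [ 446. -420.] [ 358. -382.]
```

```bash
cat > meas.py <<'E'
from h import *
import pickle;from scipy.optimize import least_squares
t=pickle.load(open("top.pkl","rb"))
A=lambda u,v:(120+(u+.5)/3-.5,160+(v+.5)/3-.5)
B=lambda u,v:(260+(u+.5)/3-.5,125+(v+.5)/3-.5)
def tray(px,w,h):
    c=np.array([[w,-h,50],[-w,-h,50],[-w,h,50],[w,h,50]])/2
    q=np.array([ray(t,*p,25)[:2] for p in px])
    def pos(s): 
        return c[:,:2]@R.from_euler("z",s[2]).as_matrix()[:2,:2].T+s[:2]
    f=least_squares(lambda s:(pos(s)-q).ravel(),[*q.mean(0),-1.57])
    return f.x,f.fun.round(1),[np.linalg.norm(q[i]-q[i-1]).round() for i in range(4)]
if __name__=="__main__":
    print("small",tray([A(25,337),A(220,252),A(300,440),A(98,527)],178,172))
    print("large",tray([B(320,170),B(562,92),B(668,352),B(425,438)],218,242))
    for n,p,q,z in[("long",B(140,58),B(224,217),12),("short",B(208,297),B(262,442),12),("sd",B(75,291),B(153,518),17)]:
        p,q=ray(t,*p,z),ray(t,*q,z);dd=p-q
        print(n,((p+q)/2)[:2].round(1),"len",np.linalg.norm(dd).round(),"ang",np.degrees(np.arctan2(dd[1],dd[0])).round(1))
    print("tape",ray(t,*A(462,68),20).round(1))
    c=np.array([ray(t,*A(*p),50)[:2] for p in[(388,283),(456,279),(463,376),(396,380)]]);print("carton",c.mean(0).round(1),c.round(0).tolist())
E
python3 meas.py
```

```text
small (array([501.87087465, 385.98095979,  -4.59467964]), array([ 4.2,  5.3,  5.3, -5.4, -3. , -4.4, -6.5,  4.5]), [np.float64(161.0), np.float64(167.0), np.float64(164.0), np.float64(169.0)])
large (array([ 500.95946534, -247.09996731,   -4.68849025]), array([ 4.3,  1.9,  5.9, -1.6, -5.9, -4.2, -4.3,  3.8]), [np.float64(234.0), np.float64(214.0), np.float64(230.0), np.float64(210.0)])
long [679.7 -38.9] len 155.0 ang 9.1
short [480.6 -19.6] len 126.0 ang 2.0
sd [483.  83.] len 193.0 ang 1.4
tape [682.2  82.3  20. ]
carton [481.1 172.1] [[525.0, 190.0], [512.0, 138.0], [438.0, 155.0], [450.0, 205.0]]
```

```bash
cat > plan.py <<'E'
import sys
from h import *
def st():
    s=arm.read_state();M=R.from_quat(s["ee_rot"]).as_matrix();return s,M
def go(x,y,z,yaw):
    s,M=st();cur=np.degrees(np.arctan2(M[1,1],M[0,1]))
    d=(yaw-cur+90)%180-90
    Mt=R.from_euler("z",d,degrees=True).as_matrix()@M
    tilt=np.degrees(np.arccos(-M[2,2]))
    sh=Mt.T@(np.array([x,y,z])-s["position"])
    print("pos",s["position"].round(1),"closing",cur.round(2),"tilt",tilt.round(2),"j6",s["joints"][5].round(2),"F",s["contact_force"].round(1),"w",round(s["gripper_width"],1),"gf",round(s["grasp_force"],1),"t",s["clock"])
    print("wz",round(-d,2),"then shift mm",sh.round(1))
if __name__=="__main__": go(*map(float,sys.argv[1:]))
E
python3 plan.py 680 -39 180 99
```

```text
pos [ 219.4 -585.1  256. ] closing 110.56 tilt 0.03 j6 -0.26 F [-0.1 -0.3 -0.7] w 84.9 gf 0.0 t 0.35
wz 11.56 then shift mm [-540.3  467.3   76.2]
```

```bash
python3 -m pendant '[[0,0,0,0,0,5.8,0.05],[0,0,0,0,0,5.8,0.05],[-0.03,0.026,0,0,0,0,0.05],[-0.03,0.026,0,0,0,0,0.05],[-0.03,0.026,0,0,0,0,0.05],[-0.03,0.026,0,0,0,0,0.05],[-0.03,0.026,0,0,0,0,0.05],[-0.03,0.026,0,0,0,0,0.05],[-0.03,0.026,0,0,0,0,0.05],[-0.03,0.026,0,0,0,0,0.05],[-0.03,0.026,0,0,0,0,0.05]]'
python3 -m pendant '[[-0.03,0.026,0.009,0,0,0,0.05],[-0.03,0.026,0.009,0,0,0,0.05],[-0.03,0.026,0.009,0,0,0,0.05],[-0.03,0.026,0.009,0,0,0,0.05],[-0.03,0.026,0.009,0,0,0,0.05],[-0.03,0.026,0.009,0,0,0,0.05],[-0.03,0.026,0.009,0,0,0,0.05],[-0.03,0.026,0.009,0,0,0,0.05],[-0.03,0.026,0.004,0,0,0,0.05],[0,0,0,0,0,0,0.05],[0,0,0,0,0,0,0.05]]'
python3 plan.py 680 -39 180 99; python3 - <<'E'
from h import *
w=arm.get_image("wrist");cv2.imwrite("pics/w1.png",w["image"][:,:,::-1])
for p in[(680,-39,12),(680,-39,4)]:print(proj(w,p))
import pickle;pickle.dump(w,open("w1.pkl","wb"))
E
```

```text
clock: 1.45
position: [450.6, -310.6, 256.6]
ee_rot: [-0.078, 0.997, -0.0, 0.0]
contact_force: [0.3, -0.3, 0.7]
gripper_width: 50.1
grasp_force: 0.0
clock: 2.55
position: [680.1, -38.0, 179.5]
ee_rot: [-0.079, 0.997, -0.0, -0.001]
contact_force: [-0.1, -0.2, 0.2]
gripper_width: 49.8
grasp_force: 0.0
pos [680.1 -38.  179.5] closing 99.04 tilt 0.08 j6 -1.59 F [-0.1 -0.2  0.2] w 49.8 gf 0.0 t 2.55
wz 0.04 then shift mm [ 0.2 -1.  -0.5]
[279.80449194 186.57138242]
[279.79443156 184.33241554]
```

View pics/w1.png

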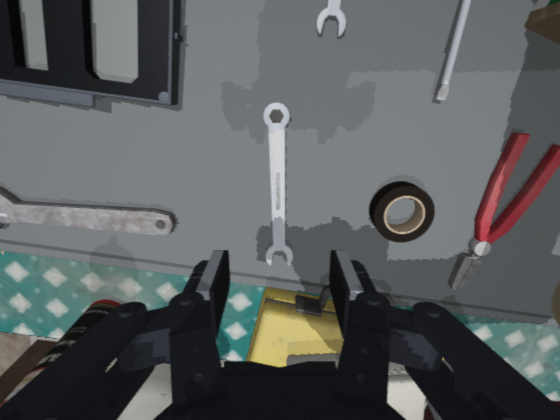

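```bash
python3 - <<'E'
from h import *;import pickle
w=pickle.load(open("w1.pkl","rb"))
a,b=ray(w,276,104,10),ray(w,279.5,264,10);print((a+b)/2,np.linalg.norm(a-b),np.degrees(np.arctan2(*(b-a)[1::-1])))
print("tape",ray(w,402,211,20), "tray corner",ray(w,165,98,25))
E
```

```text
[684.66215552 -40.08736176  10.        ] 156.73301368224685 10.153666006266839
tape [683.2423974   76.97376518  20.        ] tray corner [ 616.83623681 -144.38581201   25.        ]
```

```bash
python3 -m pendant '[[-0.002,-0.002,0.024,0,0,-0.8,0.05],[0,0,0.024,0,0,0,0.05],[0,0,0.024,0,0,0,0.05],[0,0,0.024,0,0,0,0.05],[0,0,0.024,0,0,0,0.05],[0,0,0.024,0,0,0,0.05],[0,0,0.005,0,0,0,0.05],[0,0,0,0,0,0,0.05]]'
python3 -m pendant '[[0,0,0,0,0,0,0],[0,0,0,0,0,0,0],[0,0,0,0,0,0,0],[0,0,0,0,0,0,0],[0,0,0,0,0,0,0],[0,0,0,0,0,0,0]]'
python3 plan.py 520 -310 130 91.4
```

```text
clock: 3.4
position: [681.6, -41.6, 31.2]
ee_rot: [-0.085, 0.996, -0.0, -0.001]
contact_force: [1.0, 0.4, -0.4]
gripper_width: 50.3
grasp_force: 0.0
clock: 4.0
position: [683.2, -40.3, 33.3]
ee_rot: [-0.085, 0.996, -0.0, 0.001]
contact_force: [-1.1, 0.7, 5.6]
gripper_width: 10.5
grasp_force: 58.9
pos [683.2 -40.3  33.3] closing 99.8 tilt 0.15 j6 -1.58 F [-1.1  0.7  5.6] w 10.5 gf 58.9 t 4.0
wz 8.4 then shift mm [ 169.5 -265.6  -97. ]
```

```bash
python3 -m pendant '[[0,0,-0.03,0,0,0,0],[0,0,-0.04,0,0,0,0],[0,0,-0.04,0,0,0,0],[0,0,-0.04,0,0,8.4,0],[0,0,0,0,0,0,0]]'
python3 plan.py 520 -187 180 91.4
```

```text
clock: 4.5
position: [685.7, -40.4, 189.0]
ee_rot: [-0.011, 1.0, 0.0, 0.007]
contact_force: [0.3, -0.1, -0.6]
gripper_width: 10.9
grasp_force: 59.1
pos [685.7 -40.4 189. ] closing 91.32 tilt 0.8 j6 -1.73 F [ 0.3 -0.1 -0.6] w 10.9 gf 59.1 t 4.5
wz -0.08 then shift mm [ 169.3 -142.5    6.7]
```

```bash
python3 -m pendant '[[0.028,-0.024,0,0,0,0,0],[0.028,-0.024,0,0,0,0,0],[0.028,-0.024,0,0,0,0,0],[0.028,-0.024,0,0,0,0,0],[0.028,-0.024,0,0,0,0,0],[0.028,-0.024,0,0,0,0,0],[0,0,0,0,0,0,0],[0,0,0,0,0,0,0]]'
python3 plan.py 520 -187 180 91.4; python3 - <<'E'
from h import *
w=arm.get_image("wrist");cv2.imwrite("pics/w2.png",w["image"][:,:,::-1])
import pickle;pickle.dump(w,open("w2.pkl","wb"))
E
```

```text
clock: 5.3
position: [517.1, -188.8, 181.0]
ee_rot: [-0.011, 1.0, 0.0, -0.0]
contact_force: [0.9, -0.3, -1.0]
gripper_width: 10.7
grasp_force: 59.1
pos [ 517.1 -188.8  181. ] closing 91.3 tilt 0.02 j6 -1.49 F [ 0.9 -0.3 -1. ] w 10.7 gf 59.1 t 5.3
wz -0.1 then shift mm [-3.   1.7  1. ]
```

View pics/w2.png

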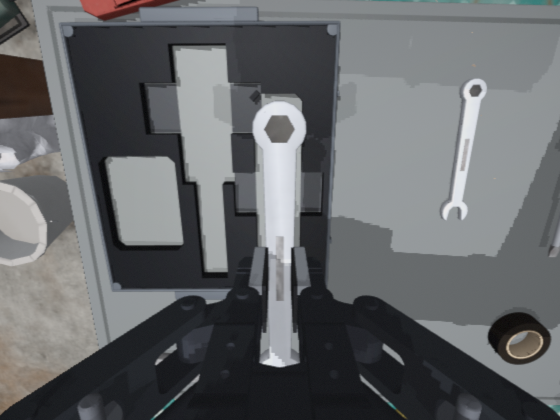

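```bash
cat > fit.py <<'E'
from h import *;import pickle
from scipy.optimize import least_squares
def fit(w,pts,px,s0):
    P=np.array(pts,float);Q=np.array(px,float)
    def f(s):
        X=P@R.from_euler("z",s[2]).as_matrix().T+[s[0],s[1],4]
        return np.concatenate([proj(w,x)-q for x,q in zip(X,Q)])
    r=least_squares(f,s0,loss="soft_l1");return r.x[:2].round(1),np.degrees(r.x[2]).round(2),r.fun.reshape(-1,2).round(1).tolist()
E
python3 - <<'E'
from fit import *
w=pickle.load(open("w2.pkl","rb"))
s0=[501,-247,1.595]
pts=[(-109,121,21),(109,121,21),(-109,-121,21),(109,-121,21),(-27,106,18),(19,106,18),(-17,-107,18),(9,-107,18),(-100,16,18),(-32,16,18),(-32,-76,18),(-100,-76,18)]
px=[(64,25),(340,22),(113,291),(327,290),(172,44),(229,44),(203,272),(228,273),(107,156),(179,155),(184,245),(117,247)]
print(fit(w,pts,px,s0));print(fit(w,pts[4:],px[4:],s0))
a,b=ray(w,475,79,10),ray(w,455,220,10);print("short",(a+b)/2,np.linalg.norm(a-b),np.degrees(np.arctan2(*(b-a)[1::-1])))
E
```

```text
(array([ 504.3, -249.1]), np.float64(91.03), [[-2.3, -4.9], [5.6, -0.4], [-0.7, 0.3], [1.7, 2.2], [-0.2, -1.1], [0.9, -0.8], [0.4, 5.9], [1.3, 5.0], [-7.7, -0.5], [-2.5, 0.8], [1.7, 5.0], [-1.3, 2.7]])
(array([ 503.7, -249. ]), np.float64(90.9), [[0.2, -2.0], [1.3, -1.5], [0.2, 5.4], [1.2, 4.5], [-7.7, -1.4], [-2.4, 0.1], [1.6, 4.4], [-1.5, 1.9]])
short [483.84079949 -21.09873252  10.        ] 129.41202092713448 3.6766201315099547
```

```bash
python3 -m pendant '[[-0.005,0.001,0.026,0,0,0,0],[0,0,0.026,0,0,0,0],[0,0,0.026,0,0,0,0],[0,0,0.026,0,0,0,0],[0,0,0.026,0,0,0,0],[0,0,0.01,0,0,0,0],[0,0,0,0,0,0,0],[0,0,0,0,0,0,0]]'; python3 plan.py 522 -188.2 40 91
```

```text
clock: 6.15
position: [523.8, -186.8, 41.4]
ee_rot: [-0.013, 1.0, -0.0, 0.0]
contact_force: [-0.2, -0.6, -1.9]
gripper_width: 10.7
grasp_force: 59.1
pos [ 523.8 -186.8   41.4] closing 91.44 tilt 0.05 j6 -1.49 F [-0.2 -0.6 -1.9] w 10.7 gf 59.1 t 6.15
wz 0.44 then shift mm [ 1.9 -1.4  1.4]
```

```bash
python3 -m pendant '[[0.001,-0.001,0.001,0,0,0,0],[0,0,0,0,0,0,0.03],[0,0,0,0,0,0,0.03],[0,0,0,0,0,0,0.03],[0,0,0,0,0,0,0.03],[0,0,-0.03,0,0,0,0.03],[0,0,-0.04,0,0,0,0.03],[0,0,-0.04,0,0,0,0.03],[0,0,-0.03,0,0,0,0.05],[0,0,0,0,0,0,0.05],[0,0,0,0,0,0,0.05]]'; python3 plan.py 430 83 180 91.4;  python3 - <<'E'
from h import *
w=arm.get_image("wrist");cv2.imwrite("pics/w3.png",w["image"][:,:,::-1])
E
```

```text
clock: 7.25
position: [521.8, -188.2, 181.0]
ee_rot: [-0.012, 1.0, 0.0, 0.001]
contact_force: [0.2, 0.3, 0.1]
gripper_width: 49.9
grasp_force: 0.0
pos [ 521.8 -188.2  181. ] closing 91.33 tilt 0.1 j6 -1.49 F [0.2 0.3 0.1] w 49.9 gf 0.0 t 7.25
wz -0.07 then shift mm [ 85.1 273.4   0.9]
```

View pics/w3.png

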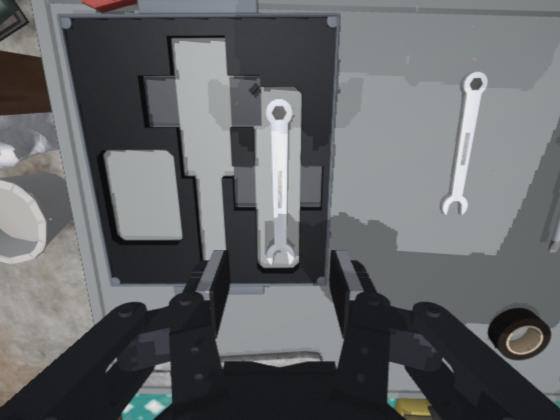

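```bash
python3 -m pendant '[[0.011,0.034,0,0,0,0,0.06],[0.011,0.034,0,0,0,0,0.06],[0.011,0.034,0,0,0,0,0.06],[0.011,0.034,0,0,0,0,0.06],[0.011,0.034,0,0,0,0,0.06],[0.011,0.034,0,0,0,0,0.06],[0.011,0.034,0,0,0,0,0.06],[0.01,0.034,0,0,0,0,0.06],[0,0,0,0,0,0,0.06],[0,0,0,0,0,0,0.06]]'; python3 plan.py 428 82 33 91.4;  python3 - <<'E'
from h import *;import pickle
w=arm.get_image("wrist");cv2.imwrite("pics/w4.png",w["image"][:,:,::-1]);pickle.dump(w,open("w4.pkl","wb"))
E
```

```text
clock: 8.3
position: [427.5, 81.8, 179.2]
ee_rot: [-0.013, 1.0, -0.001, -0.001]
contact_force: [0.1, -0.3, 0.4]
gripper_width: 60.1
grasp_force: 0.0
pos [427.5  81.8 179.2] closing 91.47 tilt 0.16 j6 -2.11 F [ 0.1 -0.3  0.4] w 60.1 gf 0.0 t 8.3
wz 0.07 then shift mm [ -0.8   0.4 146.2]
```

View pics/w4.png

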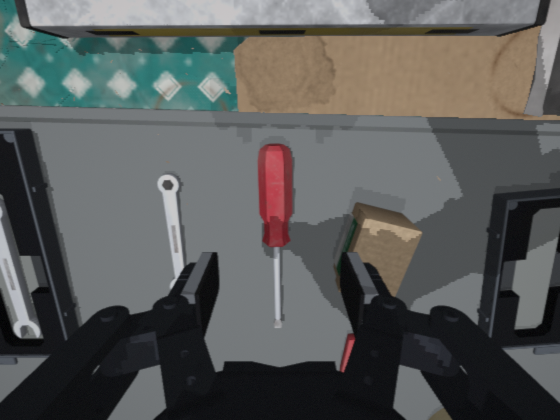

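```bash
python3 - <<'E'
from h import *;import pickle
w=pickle.load(open("w4.pkl","rb"))
a,b=ray(w,275,145,17),ray(w,278.5,327,15);u=(b-a)/np.linalg.norm(b-a);print((a+b)/2,np.linalg.norm(a-b),np.degrees(np.arctan2(u[1],u[0])),"grasp",(a+b)/2-55*u)
E
```

```text
[485.82259444  79.38648711  16.        ] 195.84335443068272 2.3166980611256967 grasp [430.87041402  77.16333847  16.56167339]
```

```bash
python3 -m pendant '[[-0.003,-0.003,0.024,0,0,0,0.06],[0,0,0.024,0,0,0,0.06],[0,0,0.024,0,0,0,0.06],[0,0,0.024,0,0,0,0.06],[0,0,0.024,0,0,0,0.06],[0,0,0.024,0,0,-0.6,0.06],[0,0,0.002,0,0,0,0.06],[0,0,0,0,0,0,0.06]]'
python3 -m pendant '[[0,0,0,0,0,0,0],[0,0,0,0,0,0,0],[0,0,0,0,0,0,0],[0,0,0,0,0,0,0],[0,0,0,0,0,0,0]]'
python3 -m pendant '[[0,0,-0.03,0,0,0,0],[0,0,-0.04,0,0,0,0],[0,0,-0.04,0,0,0,0],[0,0,-0.04,0,0,0.6,0],[0,0,0,0,0,0,0]]'
python3 plan.py 447 -252 180 91
```

```text
clock: 9.15
position: [431.3, 77.6, 33.8]
ee_rot: [-0.016, 1.0, -0.001, -0.001]
contact_force: [-0.4, -0.2, -0.1]
gripper_width: 60.0
grasp_force: 0.0
clock: 9.65
position: [432.1, 78.9, 35.8]
ee_rot: [-0.017, 1.0, 0.0, 0.001]
contact_force: [-0.4, -2.0, 5.5]
gripper_width: 27.9
grasp_force: 58.8
clock: 10.15
position: [434.4, 80.1, 190.5]
ee_rot: [-0.012, 1.0, 0.003, 0.006]
contact_force: [1.3, 0.8, -1.2]
gripper_width: 27.4
grasp_force: 59.8
pos [434.4  80.1 190.5] closing 91.43 tilt 0.82 j6 -2.1 F [ 1.3  0.8 -1.2] w 27.4 gf 59.8 t 10.15
wz 0.43 then shift mm [  -6.6 -332.3    8.5]
```

```bash
python3 -m pendant '[[-0.001,-0.033,0,0,0,0.4,0],[-0.001,-0.033,0,0,0,0,0],[-0.001,-0.033,0,0,0,0,0],[-0.001,-0.033,0,0,0,0,0],[-0.001,-0.033,0,0,0,0,0],[-0.001,-0.033,0,0,0,0,0],[-0.001,-0.033,0,0,0,0,0],[-0.001,-0.033,0,0,0,0,0],[-0.001,-0.033,0,0,0,0,0],[-0.001,-0.033,0,0,0,0,0],[0,0,0,0,0,0,0],[0,0,0,0,0,0,0]]'
python3 plan.py 448.6 -253.4 42.5 91;python3 - <<'E'
from h import *;import pickle
w=arm.get_image("wrist");cv2.imwrite("pics/w5.png",w["image"][:,:,::-1]);pickle.dump(w,open("w5.pkl","wb"))
E
```

```text
clock: 11.35
position: [446.3, -251.4, 183.6]
ee_rot: [-0.007, 1.0, 0.0, -0.001]
contact_force: [-0.4, 1.2, -1.2]
gripper_width: 27.7
grasp_force: 59.9
pos [ 446.3 -251.4  183.6] closing 90.84 tilt 0.09 j6 -1.36 F [-0.4  1.2 -1.2] w 27.7 gf 59.9 t 11.35
wz -0.16 then shift mm [ -2.4  -2.1 141.1]
```

View pics/w5.png

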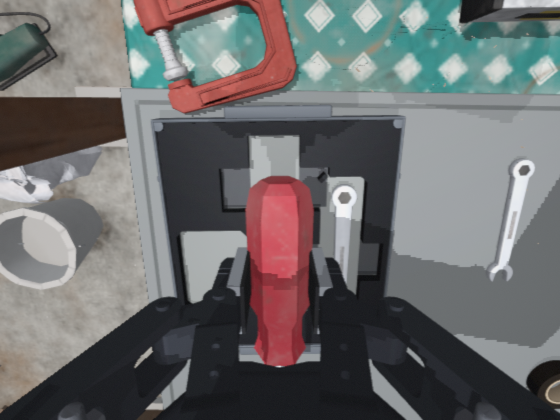

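```bash
python3 - <<'E'
from fit import *
w=pickle.load(open("w5.pkl","rb"))
a,b=ray(w,249,137,22),ray(w,299,135,22);print("slot end",(a+b)/2, "corners",ray(w,154,121,25),ray(w,404,117,25))
print("slot bottom end",(ray(w,250,137,10)+ray(w,299,137,10))/2)
r=R.from_euler("z",91,degrees=True).as_matrix();print("expected",r@[-4,106,0]+[503,-248.5,0],r@[-109,121,0]+[503,-248.5,0],r@[109,121,0]+[503,-248.5,0])
print("butt",ray(w,280,177,183.6-32+13))
E
```

```text
slot end [ 399.02163267 -257.99175583   22.        ] corners [ 387.56909321 -360.05260507   25.        ] [ 381.21691256 -147.98106179   25.        ]
slot bottom end [ 401.29568949 -257.68016588   10.        ]
expected [ 397.08595394 -254.34934586    0.        ] [ 383.92074119 -359.59513995    0.        ] [ 380.11611658 -141.62834241    0.        ]
butt [ 400.48851862 -253.08277826  164.6       ]
```

```bash
python3 -m pendant '[[-0.004,-0.004,0.026,0,0,0,0],[0,0,0.026,0,0,0,0],[0,0,0.026,0,0,0,0],[0,0,0.026,0,0,0,0],[0,0,0.026,0,0,0,0],[0,0,0.01,0,0,0,0],[0,0,0,0,0,0,0],[0,0,0,0,0,0,0]]'; python3 plan.py 450.5 -255.5 42 91
```

```text
clock: 12.2
position: [452.0, -254.8, 45.2]
ee_rot: [-0.009, 1.0, -0.0, 0.001]
contact_force: [-0.5, -1.0, -0.1]
gripper_width: 28.0
grasp_force: 59.9
pos [ 452.  -254.8   45.2] closing 91.02 tilt 0.09 j6 -1.35 F [-0.5 -1.  -0.1] w 28.0 gf 59.9 t 12.2
wz 0.02 then shift mm [ 1.5 -0.7  3.2]
```

```bash
python3 -m pendant '[[0,0,0.002,0,0,0,0],[0,0,0,0,0,0,0],[0,0,0,0,0,0,0.05],[0,0,0,0,0,0,0.05],[0,0,0,0,0,0,0.05],[0,0,0,0,0,0,0.05],[0,0,-0.03,0,0,0,0.05],[0,0,-0.04,0,0,0,0.05],[0,0,-0.04,0,0,0,0.05],[0,0,-0.04,0,0,0,0.05],[0,0,0,0,0,0,0.05],[0,0,0,0,0,0,0.05]]'; python3 plan.py 481 165 190 76;  python3 - <<'E'
from h import *;import pickle
w=arm.get_image("wrist");cv2.imwrite("pics/w6.png",w["image"][:,:,::-1]);pickle.dump(w,open("w6.pkl","wb"))
E
```

```text
clock: 13.4
position: [451.4, -255.0, 193.2]
ee_rot: [-0.008, 1.0, -0.0, 0.001]
contact_force: [0.1, -0.3, -1.0]
gripper_width: 50.0
grasp_force: 0.0
pos [ 451.4 -255.   193.2] closing 90.93 tilt 0.14 j6 -1.35 F [ 0.1 -0.3 -1. ] w 50.0 gf 0.0 t 13.4
wz 14.93 then shift mm [ 72.9 414.7   3. ]
```

View pics/w6.png

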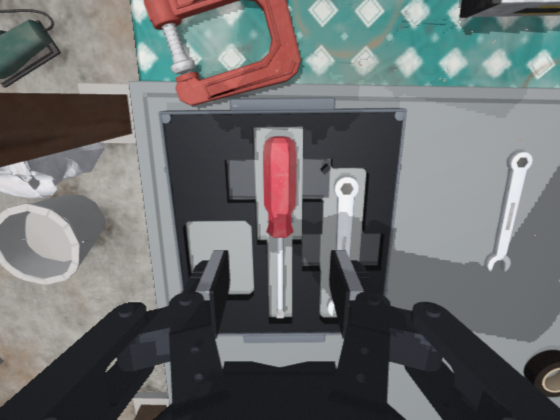

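```bash
python3 -m pendant '[[0,0,0,0,0,7.5,0.05],[0,0,0,0,0,7.5,0.05],[0.006,0.0346,0,0,0,0,0.085],[0.006,0.0346,0,0,0,0,0.085],[0.006,0.0346,0,0,0,0,0.085],[0.006,0.0346,0,0,0,0,0.085],[0.006,0.0346,0,0,0,0,0.085],[0.006,0.0346,0,0,0,0,0.085],[0.006,0.0346,0,0,0,0,0.085],[0.006,0.0346,0,0,0,0,0.085],[0.006,0.0346,0,0,0,0,0.085],[0.006,0.0346,0,0,0,0,0.085]]'; python3 -m pendant '[[0.006,0.0346,0,0,0,0,0.085],[0.006,0.0346,0,0,0,0,0.085],[0,0,0,0,0,0,0.085],[0,0,0,0,0,0,0.085]]';python3 plan.py 481 168 45 76;  python3 - <<'E'
from h import *;import pickle
w=arm.get_image("wrist");cv2.imwrite("pics/w7.png",w["image"][:,:,::-1]);pickle.dump(w,open("w7.pkl","wb"))
E
```

```text
clock: 14.65
position: [475.9, 96.2, 190.5]
ee_rot: [0.122, 0.992, -0.001, -0.002]
contact_force: [-0.3, -0.3, 0.1]
gripper_width: 85.0
grasp_force: 0.0
clock: 15.05
position: [481.2, 165.3, 190.4]
ee_rot: [0.122, 0.993, -0.001, -0.002]
contact_force: [-0.2, -1.1, -0.2]
gripper_width: 85.5
grasp_force: 0.0
pos [481.2 165.3 190.4] closing 76.03 tilt 0.25 j6 -2.46 F [-0.2 -1.1 -0.2] w 85.5 gf 0.0 t 15.05
wz 0.03 then shift mm [  0.4   3.1 145.4]
```

View pics/w7.png

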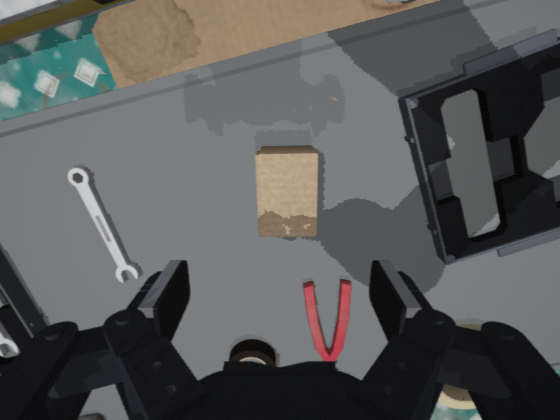

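```bash
python3 - <<'E'
from h import *;import pickle
w=pickle.load(open("w7.pkl","rb"))
c=np.array([ray(w,*p,50)[:2] for p in[(256,154),(319,153),(317,237),(258,237)]]);print(c.mean(0),c.round(1).tolist())
v=c[1]-c[0]+c[2]-c[3];print(np.degrees(np.arctan2(v[1],v[0])), np.linalg.norm(v)/2)
v=c[3]-c[0]+c[2]-c[1];print(np.degrees(np.arctan2(v[1],v[0])), np.linalg.norm(v)/2)
a,b=ray(w,78,167,10),ray(w,125,281,10);print("short",(a+b)/2,np.degrees(np.arctan2(*(b-a)[1::-1])))
E
```

```text
[484.2746159  170.04120357] [[442.1, 153.6], [453.7, 203.9], [527.0, 186.9], [514.3, 135.7]]
76.53959514318446 52.16627523397028
-13.509509498483386 74.80836866034811
short [482.93473652 -23.1137552   10.        ] -2.190084001358913
```

```bash
python3 -m pendant '[[-0.002,0.0055,0.025,0,0,-0.5,0.085],[0,0,0.025,0,0,0,0.085],[0,0,0.025,0,0,0,0.085],[0,0,0.025,0,0,0,0.085],[0,0,0.025,0,0,0,0.085],[0,0,0.014,0,0,0,0.085],[0,0,0,0,0,0,0.085]]'
python3 -m pendant '[[0,0,0,0,0,0,0],[0,0,0,0,0,0,0],[0,0,0,0,0,0,0],[0,0,0,0,0,0,0],[0,0,0,0,0,0,0]]'
python3 -m pendant '[[0,0,-0.03,0,0,0,0],[0,0,-0.04,0,0,0,0],[0,0,-0.04,0,0,-7.2,0],[0,0,-0.04,0,0,-7.2,0],[0,0,0,0,0,0,0],[0,0,0,0,0,0,0]]'
python3 plan.py 534 -319 200 91
```

```text
clock: 15.8
position: [483.7, 167.6, 51.0]
ee_rot: [0.119, 0.993, -0.002, -0.002]
contact_force: [0.1, 0.2, 0.9]
gripper_width: 84.9
grasp_force: 0.0
clock: 16.3
position: [486.5, 170.7, 54.9]
ee_rot: [0.118, 0.993, 0.001, 0.001]
contact_force: [0.3, -0.5, 6.6]
gripper_width: 48.6
grasp_force: 65.1
clock: 16.9
position: [484.5, 169.8, 203.3]
ee_rot: [-0.007, 1.0, 0.001, -0.0]
contact_force: [-0.8, -1.2, -3.9]
gripper_width: 48.3
grasp_force: 64.1
pos [484.5 169.8 203.3] closing 90.76 tilt 0.07 j6 -2.21 F [-0.8 -1.2 -3.9] w 48.3 gf 64.1 t 16.9
wz -0.24 then shift mm [ -40.9 -489.6    2.7]
```

```bash
python3 -m pendant '[[-0.004,-0.035,0,0,0,0,0],[-0.004,-0.035,0,0,0,0,0],[-0.004,-0.035,0,0,0,0,0],[-0.004,-0.035,0,0,0,0,0],[-0.004,-0.035,0,0,0,0,0],[-0.004,-0.035,0,0,0,0,0],[-0.004,-0.035,0,0,0,0,0],[-0.004,-0.035,0,0,0,0,0],[-0.004,-0.035,0,0,0,0,0],[-0.004,-0.035,0,0,0,0,0],[-0.004,-0.035,0,0,0,0,0],[-0.004,-0.035,0,0,0,0,0]]'; python3 -m pendant '[[-0.002,-0.035,0,0,0,0,0],[-0.002,-0.033,0,0,0,0,0],[0,0,0,0,0,0,0],[0,0,0,0,0,0,0]]'
python3 - <<'E'
from fit import *
w=pickle.load(open("w6.pkl","rb"))
q=[(189,222),(252,221),(255,294),(194,294)]
for z in(10,22):
    c=np.array([ray(w,*p,z)[:2] for p in q]);print(z,c.mean(0),c.round().tolist())
print("sd slot",[ray(w,u,v,22)[:2].round(1).tolist() for u,v in((254,128),(302,127))])
w=arm.get_image("wrist");cv2.imwrite("pics/w8.png",w["image"][:,:,::-1])
E
python3 plan.py 536 -317 62 91
```

```text
clock: 18.1
position: [538.0, -250.1, 200.0]
ee_rot: [-0.007, 1.0, 0.001, -0.003]
contact_force: [0.2, 0.3, -3.4]
gripper_width: 48.6
grasp_force: 64.1
clock: 18.5
position: [543.0, -317.1, 199.9]
ee_rot: [-0.006, 1.0, 0.001, -0.003]
contact_force: [-0.3, 0.7, -3.8]
gripper_width: 48.3
grasp_force: 64.3
10 [ 538.05936368 -315.64040621] [[496.0, -348.0], [494.0, -284.0], [581.0, -281.0], [582.0, -349.0]]
22 [ 531.40301949 -313.31959251] [[491.0, -345.0], [489.0, -283.0], [573.0, -280.0], [574.0, -346.0]]
sd slot [[399.1, -279.9], [397.5, -237.0]]
pos [ 543.4 -316.5  200.6] closing 90.78 tilt 0.31 j6 -1.29 F [ 0.  -0.3 -3.6] w 48.7 gf 64.3 t 18.55
wz -0.22 then shift mm [  6.7  -0.7 138.6]
```

View pics/w8.png

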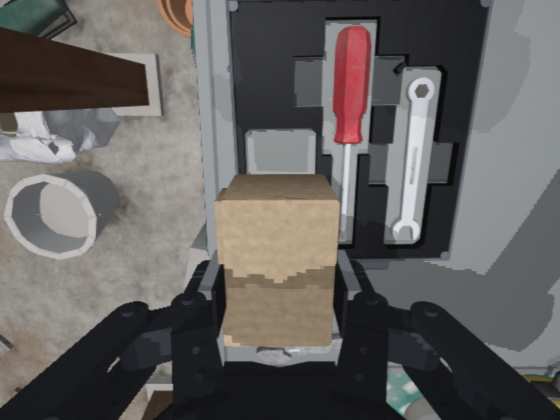

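```bash
python3 -m pendant '[[0.006,0.0005,0.025,0,0,0,0],[0,0,0.025,0,0,0,0],[0,0,0.025,0,0,0,0],[0,0,0.025,0,0,0,0],[0,0,0.02,0,0,0,0],[0,0,0.016,0,0,0,0],[0,0,0,0,0,0,0],[0,0,0,0,0,0,0]]'; python3 plan.py 537.5 -316 61.5 91
```

```text
clock: 19.35
position: [538.7, -315.8, 67.2]
ee_rot: [-0.008, 1.0, 0.0, -0.001]
contact_force: [-0.3, 0.7, -3.5]
gripper_width: 48.6
grasp_force: 64.1
pos [ 538.7 -315.8   67.2] closing 90.94 tilt 0.06 j6 -1.28 F [-0.3  0.7 -3.5] w 48.6 gf 64.1 t 19.35
wz -0.06 then shift mm [ 1.2 -0.1  5.7]
```

```bash
python3 -m pendant '[[0.001,0,0.003,0,0,0,0],[0,0,0.002,0,0,0,0],[0,0,0,0,0,0,0],[0,0,0,0,0,0,0]]'; python3 -m pendant '[[0,0,0,0,0,0,0.07],[0,0,0,0,0,0,0.07],[0,0,0,0,0,0,0.07],[0,0,0,0,0,0,0.07],[0,0,-0.03,0,0,0,0.07],[0,0,-0.04,0,0,0,0.07],[0,0,-0.04,0,0,0,0.07],[0,0,-0.03,0,0,0,0.05],[0,0,0,0,0,0,0.05],[0,0,0,0,0,0,0.05]]'; python3 plan.py 482 -21 180 93;  python3 - <<'E'
from h import *;import pickle
w=arm.get_image("wrist");cv2.imwrite("pics/w9.png",w["image"][:,:,::-1]);pickle.dump(w,open("w9.pkl","wb"))
E
```

```text
clock: 19.75
position: [537.8, -316.8, 62.7]
ee_rot: [-0.007, 1.0, -0.0, 0.0]
contact_force: [0.5, 0.1, -4.0]
gripper_width: 48.5
grasp_force: 64.2
clock: 20.75
position: [537.8, -316.6, 203.1]
ee_rot: [-0.007, 1.0, -0.0, 0.001]
contact_force: [-0.7, -0.0, 0.6]
gripper_width: 50.1
grasp_force: 0.0
pos [ 537.8 -316.6  203.1] closing 90.85 tilt 0.11 j6 -1.28 F [-0.7 -0.   0.6] w 50.1 gf 0.0 t 20.75
wz -2.15 then shift mm [ 40.3 298.1  23. ]
```

View pics/w9.png

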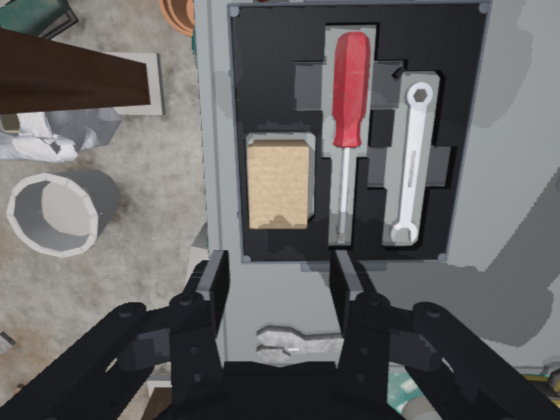

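```bash
python3 - <<'E'
from fit import *
w=pickle.load(open("w9.pkl","rb"))
c=np.array([ray(w,*p,56)[:2] for p in[(248,145),(308,142),(308,228),(251,230)]]);print(c.mean(0),c.round().tolist())
pts=[(-109,121,21),(109,121,21),(-109,-121,21),(109,-121,21),(-100,16,6),(-32,16,6)]
print(fit(w,pts,[(229,6),(491,4),(241,264),(448,263),(246,133),(315,133)],[503,-250,1.588]))
E
```

```text
[ 533.97797513 -318.56891985] [[497.0, -345.0], [494.0, -295.0], [571.0, -291.0], [574.0, -343.0]]
(array([ 506.5, -251. ]), np.float64(91.28), [[-1.5, -0.7], [3.5, -1.1], [0.0, 2.6], [-0.8, 2.3], [-0.4, 0.6], [0.9, -0.0]])
```

```bash
python3 -m pendant '[[0.0045,0.033,0.0025,0,0,-2,0.05],[0.0045,0.033,0.0025,0,0,0,0.05],[0.0045,0.033,0.0025,0,0,0,0.05],[0.0045,0.033,0.0025,0,0,0,0.05],[0.0045,0.033,0.0025,0,0,0,0.05],[0.0045,0.033,0.0025,0,0,0,0.05],[0.0045,0.033,0.0025,0,0,0,0.05],[0.0045,0.033,0.0025,0,0,0,0.05],[0.0045,0.033,0.0025,0,0,0,0.05],[0,0,0,0,0,0,0.05],[0,0,0,0,0,0,0.05]]'; python3 plan.py 482 -21 31 93;  python3 - <<'E'
from h import *;import pickle
w=arm.get_image("wrist");cv2.imwrite("pics/w10.png",w["image"][60:360,140:440,::-1]);pickle.dump(w,open("w10.pkl","wb"))
E
```

```text
clock: 21.9
position: [482.9, -21.6, 178.7]
ee_rot: [-0.026, 1.0, -0.0, -0.001]
contact_force: [0.7, -0.1, -0.1]
gripper_width: 50.0
grasp_force: 0.0
pos [482.9 -21.6 178.7] closing 92.96 tilt 0.16 j6 -1.81 F [ 0.7 -0.1 -0.1] w 50.0 gf 0.0 t 21.9
wz -0.04 then shift mm [  0.5   0.7 147.7]
```

View pics/w10.png

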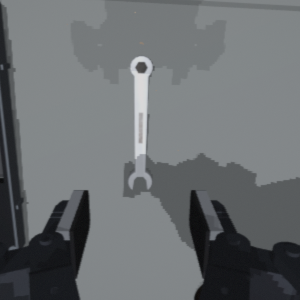

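```bash
python3 -m pendant '[[0.001,0,0.024,0,0,0,0.05],[0,0,0.024,0,0,0,0.05],[0,0,0.024,0,0,0,0.05],[0,0,0.024,0,0,0,0.05],[0,0,0.024,0,0,0,0.05],[0,0,0.024,0,0,0,0.05],[0,0,0.003,0,0,0,0.05],[0,0,0,0,0,0,0.05]]'
python3 -m pendant '[[0,0,0,0,0,0,0],[0,0,0,0,0,0,0],[0,0,0,0,0,0,0],[0,0,0,0,0,0,0],[0,0,0,0,0,0,0],[0,0,0,0,0,0,0]]'
python3 -m pendant '[[0,0,-0.03,0,0,0,0],[0,0,-0.04,0,0,0,0],[0,0,-0.04,0,0,0,0],[0,0,-0.04,0,0,-3.8,0],[0,0,0,0,0,0,0],[0,0,0,0,0,0,0]]'
python3 plan.py 450 370 180 96.75
```

```text
clock: 22.75
position: [482.4, -23.0, 32.2]
ee_rot: [-0.024, 1.0, -0.0, -0.001]
contact_force: [1.0, 0.1, -1.1]
gripper_width: 49.8
grasp_force: 0.0
clock: 23.35
position: [483.3, -21.9, 34.1]
ee_rot: [-0.025, 1.0, 0.0, 0.001]
contact_force: [-1.4, -1.4, 6.5]
gripper_width: 9.0
grasp_force: 58.9
clock: 23.95
position: [482.3, -21.8, 183.4]
ee_rot: [-0.058, 0.998, 0.001, 0.001]
contact_force: [-0.6, -0.3, -2.0]
gripper_width: 8.6
grasp_force: 58.8
pos [482.3 -21.8 183.4] closing 96.6 tilt 0.13 j6 -1.75 F [-0.6 -0.3 -2. ] w 8.6 gf 58.8 t 23.95
wz -0.15 then shift mm [-14.  392.9   3.9]
```

```bash
python3 -m pendant '[[-0.0082,0.0339,0,0,0,0,0],[-0.0082,0.0339,0,0,0,0,0],[-0.0082,0.0339,0,0,0,0,0],[-0.0082,0.0339,0,0,0,0,0],[-0.0082,0.0339,0,0,0,0,0],[-0.0082,0.0339,0,0,0,0,0],[-0.0082,0.0339,0,0,0,0,0],[-0.0082,0.0339,0,0,0,0,0],[-0.0082,0.0339,0,0,0,0,0],[0,0,0,0,0,0,0],[0,0,0,0,0,0,0]]'; python3 plan.py 507 344 180 96.75
cat > seg.py <<'E'
from fit import *
def seg(w,lo=120,amin=500,draw=None):
    g=cv2.GaussianBlur(cv2.cvtColor(w["image"],cv2.COLOR_RGB2GRAY),(3,3),0)
    m=(g>lo).astype(np.uint8)
    n,l,s,c=cv2.connectedComponentsWithStats(m,connectivity=4)
    for i in range(1,n):
        if amin<s[i,4]<9000: 
            k=max(cv2.findContours((l==i).astype(np.uint8),0,2)[0],key=len)
            ap=cv2.approxPolyDP(k,4,True)[:,0].tolist()
            print(s[i].tolist(),c[i].round(1),"mean",g[l==i].mean().round(),ap[:10])
E
python3 - <<'E'
from seg import *
w=arm.get_image("wrist");pickle.dump(w,open("w11.pkl","wb"))
r=R.from_euler("z",96.75,degrees=True).as_matrix()
for p in[(-89,86,21),(89,86,21),(-89,-86,21),(89,-86,21),(-42,0,6),(40,0,6),(3,0,6),(-80,0,18),(-42,73,18),(-61,73,6),(-23,73,6),(40,37,6)]:
    u=proj(w,r@p+[502,384,4]);ij=u.round().astype(int);print(p,u.round(), w["image"][ij[1],ij[0]] if 0<=ij[0]<560 and 0<=ij[1]<420 else None)
for lo in(100,130):print(lo);seg(w,lo)
E
```

```text
clock: 25.05
position: [519.3, 289.5, 180.1]
ee_rot: [-0.058, 0.998, -0.002, -0.002]
contact_force: [0.5, -0.6, -2.2]
gripper_width: 8.8
grasp_force: 58.9
pos [519.3 289.5 180.1] closing 96.69 tilt 0.31 j6 -2.23 F [ 0.5 -0.6 -2.2] w 8.8 gf 58.9 t 25.05
wz -0.06 then shift mm [ 5.8 55.6 -0.1]
(-89, 86, 21) [290.  82.] [131 135 138]
(89, 86, 21) [510.  82.] [142 145 147]
(-89, -86, 21) [288. 270.] [119 122 128]
(89, -86, 21) [471. 270.] [122 126 130]
(-42, 0, 6) [339. 180.] [167 171 171]
(40, 0, 6) [426. 180.] [134 138 138]
(3, 0, 6) [387. 180.] [37 38 42]
(-80, 0, 18) [299. 184.] [77 79 83]
(-42, 73, 18) [346.  99.] [48 49 53]
(-61, 73, 6) [322.  99.] [50 51 54]
(-23, 73, 6) [365.  99.] [34 34 37]
(40, 37, 6) [432. 140.] [60 62 65]
100
[317, 105, 49, 147, 5792] [340.2 175.8] mean 156.0 [[358, 105], [331, 105], [324, 113], [317, 189], [324, 251], [349, 249], [354, 242], [365, 113]]
[390, 145, 78, 76, 4480] [427.9 182.7] mean 132.0 [[449, 145], [420, 145], [393, 170], [390, 203], [406, 220], [436, 219], [462, 196], [467, 167]]
[44, 304, 38, 31, 540] [ 65.  319.3] mean 133.0 [[45, 311], 
[... 450 characters left out ...]
[328, 223], [354, 227], [364, 111]]
[543, 123, 17, 76, 614] [554.4 168.7] mean 151.0 [[559, 123], [550, 146], [556, 162], [543, 197], [559, 198]]
[391, 159, 48, 61, 1744] [410.3 190.1] mean 160.0 [[407, 159], [394, 170], [391, 203], [409, 219], [438, 196]]
[471, 223, 89, 157, 3827] [509.6 301.7] mean 151.0 [[559, 225], [543, 229], [541, 223], [515, 239], [471, 353], [510, 379], [520, 374], [505, 350], [520, 323], [504, 324]]
[401, 244, 107, 109, 4862] [456.9 301.6] mean 146.0 [[507, 244], [476, 262], [469, 273], [454, 273], [406, 302], [401, 311], [467, 352]]
[529, 301, 31, 87, 1120] [547.8 343.3] mean 153.0 [[559, 301], [529, 353], [546, 359], [543, 387], [558, 358], [548, 355], [559, 339]]
```

```bash
python3 - <<'E'
from fit import *
w=pickle.load(open("w11.pkl","rb"));print(w["xyz"])
q=lambda u,v,z=10:ray(w,u,v,z)[:2].round(1)
print("top end",q(345,105),q(345,105,22),"bot",q(336.5,250.5),q(336.5,250.5,22))
print("sides",q(317,189),q(358,189),q(321,140),q(362,140))
k=[[358,105],[331,105],[324,113],[324,251],[349,249],[354,242],[365,113]]
o=[[449,145],[420,145],[393,170],[390,203],[406,220],[436,219],[462,196],[467,167]]
O=np.array([q(*p) for p in o]);print("oct",O.mean(0),O.tolist())
a,b=q(345,105),q(336.5,250.5);print("len",np.linalg.norm(a-b),"mid",(a+b)/2,"ang",np.degrees(np.arctan2(*(b-a)[::-1])))
E
```

```text
[440.67312983 279.25929845 297.78141068]
top end [439.5 335.9] [439.6 333.6] bot [579.1 352.7] [573.3 349.7]
sides [517.7 323.3] [513.1 361.8] [471.8 319.9] [467.5 356.6]
oct [500.5625 425.95  ] [[462.7, 435.6], [465.8, 409.6], [491.3, 390.6], [523.2, 395.0], [538.6, 414.4], [534.1, 443.2], [508.3, 461.4], [480.5, 457.8]]
len 140.6072544358932 mid [509.3 344.3] ang 6.86219351566528
```

```bash
python3 -m pendant '[[0.0017,0.0274,0,0,0,0,0],[0.0017,0.0274,0,0,0,0,0],[0,0,0.025,0,0,0,0],[0,0,0.025,0,0,0,0],[0,0,0.025,0,0,0,0],[0,0,0.025,0,0,0,0],[0,0,0.02,0,0,0,0],[0,0,0.012,0,0,0,0],[0,0,0,0,0,0,0],[0,0,0,0,0,0,0]]'; python3 plan.py 509.5 343.5 41 96.6
```

```text
clock: 26.1
position: [511.2, 343.3, 51.3]
ee_rot: [-0.058, 0.998, 0.0, 0.0]
contact_force: [0.1, -0.5, -0.1]
gripper_width: 9.0
grasp_force: 59.0
pos [511.2 343.3  51.3] closing 96.64 tilt 0.03 j6 -2.31 F [ 0.1 -0.5 -0.1] w 9.0 gf 59.0 t 26.1
wz 0.04 then shift mm [ 1.7  0.4 10.3]
```

```bash
python3 -m pendant '[[0.001,0,0,0,0,0,0],[0,0,0,0,0,0,0],[0,0,0,0,0,0,0]]'; python3 - <<'E'
from seg import *
w=arm.get_image("wrist");seg(w,100)
cv2.imwrite("pics/x.png",w["image"][:,:,::-1])
r=R.from_euler("z",96.6,degrees=True).as_matrix()
for p in[(-61,73,6),(-23,73,6),(-42,65,15),(-42,-65,15)]: print(p,proj(w,r@p+[504.7,385.2,4]))
E
```

```text
clock: 26.4
position: [510.0, 343.9, 51.8]
ee_rot: [-0.058, 0.998, 0.001, 0.001]
contact_force: [-0.5, 0.5, -1.1]
gripper_width: 8.8
grasp_force: 59.0
[500, 176, 60, 240, 7065] [539.9 320.9] mean 141.0 [[559, 176], [500, 370], [558, 415]]
(-61, 73, 6) [242.32961245 110.22618611]
(-23, 73, 6) [320.71682317 110.29747008]
(-42, 65, 15) [281.61430779 128.92410109]
(-42, -65, 15) [280.89089193 352.05452146]
```

```bash
python3 -m pendant '[[0,0,0.004,0,0,0,0],[0,0,0,0,0,0,0]]';python3 -m pendant '[[0,0,0.004,0,0,0,0],[0,0,0,0,0,0,0],[0,0,0,0,0,0,0]]'
```

```text
clock: 26.65
position: [509.5, 343.3, 46.3]
ee_rot: [-0.058, 0.998, -0.0, -0.0]
contact_force: [-0.3, 0.9, -1.9]
gripper_width: 8.3
grasp_force: 59.0
clock: 26.95
position: [509.7, 343.5, 42.5]
ee_rot: [-0.058, 0.998, -0.0, -0.0]
contact_force: [0.1, 0.2, -1.2]
gripper_width: 8.6
grasp_force: 59.0
```

```bash
python3 -m pendant '[[0,0,0.0015,0,0,0,0],[0,0,0,0,0,0,0],[0,0,0,0,0,0,0.03],[0,0,0,0,0,0,0.03],[0,0,0,0,0,0,0.03],[0,0,0,0,0,0,0.03],[0,0,-0.03,0,0,0,0.03],[0,0,-0.04,0,0,0,0.03],[0,0,-0.04,0,0,0,0.03],[0,0,-0.03,0,0,0,0.05],[0,0,0,0,0,0,0.05],[0,0,0,0,0,0,0.05]]'; python3 plan.py 682 79 180 6.6;python3 - <<'E'
from seg import *
w=arm.get_image("wrist");pickle.dump(w,open("w12.pkl","wb"))
for lo in (100,165,190):print(lo);seg(w,lo,150)
r=R.from_euler("z",96.6,degrees=True).as_matrix()
for p in[(-61,73,6),(-23,73,6),(-61,-73,6),(-23,-73,6),(-42,65,15),(-42,-65,15)]: print(p,proj(w,r@p+[504.7,385.2,4]).round())
g=cv2.cvtColor(w["image"],cv2.COLOR_RGB2GRAY)
for v in range(90,275,8): print(v,(g[v,240:325:3]//10).tolist())
E
```

```text
clock: 28.15
position: [509.7, 343.6, 182.1]
ee_rot: [-0.058, 0.998, 0.001, 0.0]
contact_force: [-0.2, 0.1, 0.2]
gripper_width: 49.7
grasp_force: 0.0
pos [509.7 343.6 182.1] closing 96.64 tilt 0.11 j6 -2.31 F [-0.2  0.1  0.2] w 49.7 gf 0.0 t 28.15
wz -89.96 then shift mm [ 282.7 -140.7    1.6]
100
[454, 0, 106, 12, 716] [520.4   3.6] mean 166.0 [[454, 0], [559, 11], [559, 0]]
[241, 107, 80, 145, 6764] [279.9 178.4] mean 162.0 [[266, 107], [260, 115], [261, 163], [241, 169], [245, 201], [260, 202], [264, 247], [294, 250], [301, 202], [311, 189]]
[329, 144, 79, 79, 4780] [367.4 183.5] mean 165.0 [[357, 144], [330, 172], [329, 202], [349, 221], [379, 221], [403, 200], [407, 170], [386, 146]]
[337, 251, 25, 49, 453] [349.3 273.9] mean 114.0 [[337, 251], [355, 289], [353, 299], [360, 286], [345, 251]]
[0, 305, 32, 30, 410] [ 17.5 320.8] mean 133.0 [[0, 306], [11, 307], [28, 323], [0, 329], [11, 334], [29, 330], [30, 318], [22, 309]]
[118, 362, 54, 58, 1714] [150.9 395.5] mean 139.0 [[169, 362], [155, 366], [118, 419], [152, 419], [170, 403]]
[387, 362, 55, 58, 1720] [407.7 395.7] mean 141
[... 3812 characters left out ...]
 5, 5, 5, 5, 4, 6, 12, 12, 12, 13, 17, 17, 17, 12, 12, 12, 12, 12, 6, 5, 5, 5, 4, 4, 4, 4, 3]
234 [5, 5, 5, 5, 5, 4, 4, 6, 12, 11, 16, 18, 17, 17, 17, 18, 12, 12, 12, 12, 5, 3, 3, 3, 3, 3, 3, 3, 3]
242 [5, 5, 5, 5, 5, 4, 3, 5, 12, 16, 17, 12, 12, 12, 12, 15, 17, 12, 12, 12, 5, 3, 3, 3, 3, 3, 3, 3, 3]
250 [4, 4, 4, 4, 5, 3, 3, 3, 7, 10, 12, 10, 10, 11, 12, 12, 11, 10, 10, 7, 2, 3, 3, 3, 3, 3, 3, 3, 3]
258 [4, 4, 4, 4, 4, 4, 3, 3, 3, 1, 1, 1, 1, 1, 1, 1, 1, 1, 1, 3, 3, 3, 3, 3, 3, 3, 3, 3, 3]
266 [13, 10, 4, 4, 4, 4, 4, 4, 4, 4, 4, 4, 4, 4, 4, 4, 4, 4, 3, 3, 3, 3, 3, 3, 3, 3, 3, 3, 3]
274 [15, 15, 15, 15, 15, 15, 15, 15, 15, 15, 15, 15, 15, 15, 15, 14, 13, 13, 11, 9, 9, 9, 9, 9, 9, 9, 9, 9, 9]
```

```bash
python3 -m pendant '[[0,0,0,0,0,-8.2,0.085],[0,0,0,0,0,-8.2,0.085],[0,0,0,0,0,-8.2,0.085],[0,0,0,0,0,-8.2,0.085],[0,0,0,0,0,-8.2,0.085],[0,0,0,0,0,-8.2,0.085],[0,0,0,0,0,-8.2,0.085],[0,0,0,0,0,-8.2,0.085],[0,0,0,0,0,-8.2,0.085],[0,0,0,0,0,-8.2,0.085],[0,0,0,0,0,-8,0.085]]'; python3 -m pendant '[[0.0283,-0.0141,0,0,0,0,0.085],[0.0283,-0.0141,0,0,0,0,0.085],[0.0283,-0.0141,0,0,0,0,0.085],[0.0283,-0.0141,0,0,0,0,0.085],[0.0283,-0.0141,0,0,0,0,0.085],[0.0283,-0.0141,0,0,0,0,0.085],[0.0283,-0.0141,0,0,0,0,0.085],[0.0283,-0.0141,0,0,0,0,0.085],[0.0283,-0.0141,0,0,0,0,0.085],[0.0283,-0.0141,0,0,0,0,0.085],[0,0,0,0,0,0,0.085],[0,0,0,0,0,0,0.085]]'; python3 plan.py 683 79 36 6.6; python3 - <<'E'
from seg import *
w=arm.get_image("wrist");pickle.dump(w,open("w13.pkl","wb"))
g=cv2.cvtColor(w["image"],cv2.COLOR_RGB2GRAY);m=(cv2.GaussianBlur(g,(3,3),0)<65).astype(np.uint8);m[250:]=0
n,l,s,c=cv2.connectedComponentsWithStats(m)
for i in range(1,n):
    if s[i,4]>300:
        k=max(cv2.findContours((l==i).astype(np.uint8),0,2)[0],key=len);e=cv2.fitEllipse(k);print(s[i].tolist(),np.round(e[0],1),np.round(e[1],1),ray(w,*e[0],16)[:2].round(1))
print(proj(w,(683,79,23)))
E
```

```text
clock: 29.3
position: [509.1, 342.9, 179.1]
ee_rot: [0.749, -0.663, -0.0, 0.002]
contact_force: [-0.9, -0.0, 0.2]
gripper_width: 85.0
grasp_force: 0.0
clock: 30.5
position: [682.0, 77.9, 179.0]
ee_rot: [0.746, -0.665, -0.001, 0.002]
contact_force: [-0.2, 0.1, -0.0]
gripper_width: 84.7
grasp_force: 0.0
pos [682.   77.9 179. ] closing -173.44 tilt 0.22 j6 -0.23 F [-0.2  0.1 -0. ] w 84.7 gf 0.0 t 30.5
wz -0.04 then shift mm [ -1.   -1.6 143. ]
[0, 40, 39, 22, 611] [345.8  67.1] [ 39.1 610.8] [639.3 -32.6]
[145, 80, 39, 99, 685] [166.5 129.9] [28.4 89. ] [785.2  35. ]
[244, 159, 61, 63, 1617] [274.3 190.3] [60.1 62.6] [686.2  78.8]
[134, 196, 27, 54, 698] [146.2 223.7] [24.4 55.9] [804.2 125.7]
[277.67110876 193.01028886]
```

```bash
python3 -m pendant '[[-0.0005,-0.003,0.024,0,0,0,0.085],[0,0,0.024,0,0,0,0.085],[0,0,0.024,0,0,0,0.085],[0,0,0.024,0,0,0,0.085],[0,0,0.024,0,0,0,0.085],[0,0,0.024,0,0,0,0.085],[0,0,0.001,0,0,0,0.085],[0,0,0,0,0,0,0.085]]'
python3 -m pendant '[[0,0,0,0,0,0,0],[0,0,0,0,0,0,0],[0,0,0,0,0,0,0],[0,0,0,0,0,0,0],[0,0,0,0,0,0,0],[0,0,0,0,0,0,0]]'
python3 -m pendant '[[0,0,-0.03,0,0,0,0],[0,0,-0.04,0,0,0,0],[0,0,-0.04,0,0,0,0],[0,0,-0.04,0,0,0,0],[0,0,0,0,0,0,0],[0,0,0,0,0,0,0]]'
python3 - <<'E'
from fit import *
w=pickle.load(open("w12.pkl","rb"))
o=[[357,144],[330,172],[329,202],[349,221],[379,221],[403,200],[407,170],[386,146]]
O=np.array([ray(w,*p,10)[:2] for p in o]);print("oct",O.mean(0).round(1),O.min(0),O.max(0))
E
python3 plan.py 501 425.5 180 6.6
```

```text
clock: 31.35
position: [685.1, 80.5, 36.1]
ee_rot: [0.748, -0.664, -0.0, 0.001]
contact_force: [0.5, -0.3, 1.1]
gripper_width: 84.9
grasp_force: 0.0
clock: 31.95
position: [686.7, 80.1, 38.9]
ee_rot: [0.747, -0.665, 0.001, -0.002]
contact_force: [-2.2, 0.5, 4.6]
gripper_width: 52.7
grasp_force: 61.6
clock: 32.55
position: [685.8, 79.8, 188.1]
ee_rot: [0.747, -0.665, 0.001, -0.002]
contact_force: [0.0, 0.0, -1.4]
gripper_width: 52.5
grasp_force: 62.9
oct [500.5 425.7] [461.90715892 388.2188587 ] [538.44341117 462.78794183]
pos [685.8  79.8 188.1] closing -173.37 tilt 0.2 j6 -0.23 F [ 0.   0.  -1.4] w 52.5 gf 62.9 t 32.55
wz 0.03 then shift mm [-364.7  143.8    8.2]
```

```bash
python3 -m pendant '[[-0.0304,0.012,0,0,0,0,0],[-0.0304,0.012,0,0,0,0,0],[-0.0304,0.012,0,0,0,0,0],[-0.0304,0.012,0,0,0,0,0],[-0.0304,0.012,0,0,0,0,0],[-0.0304,0.012,0,0,0,0,0],[-0.0304,0.012,0,0,0,0,0],[-0.0304,0.012,0,0,0,0,0],[-0.0304,0.012,0,0,0,0,0],[-0.0304,0.012,0,0,0,0,0],[-0.0304,0.012,0,0,0,0,0],[-0.0304,0.012,0,0,0,0,0]]';python3 -m pendant '[[0,0,0.02,0,0,0,0],[0,0,0.03,0,0,0,0],[0,0,0.03,0,0,0,0],[0,0,0.02,0,0,0,0],[0,0,0,0,0,0,0],[0,0,0,0,0,0,0],[0,0,0,0,0,0,0]]'; python3 plan.py 501 426 45.5 6.6
```

```text
clock: 33.75
position: [498.8, 425.6, 184.3]
ee_rot: [0.747, -0.665, -0.0, 0.002]
contact_force: [-0.1, -0.6, -0.5]
gripper_width: 52.4
grasp_force: 62.9
clock: 34.45
position: [500.8, 425.8, 87.4]
ee_rot: [0.747, -0.665, 0.0, -0.001]
contact_force: [-0.1, 0.3, -1.2]
gripper_width: 52.2
grasp_force: 62.9
pos [500.8 425.8  87.4] closing -173.33 tilt 0.11 j6 -0.83 F [-0.1  0.3 -1.2] w 52.2 gf 62.9 t 34.45
wz 0.07 then shift mm [-0.1 -0.2 41.9]
```

```bash
python3 -m pendant '[[0,0,0.02,0,0,0,0],[0,0,0.018,0,0,0,0],[0,0,0,0,0,0,0],[0,0,0,0,0,0,0],[0,0,0,0,0,0,0]]';python3 -m pendant '[[0,0,0.002,0,0,0,0],[0,0,0,0,0,0,0],[0,0,0,0,0,0,0]]'
```

```text
clock: 34.95
position: [501.0, 426.1, 50.2]
ee_rot: [0.747, -0.665, 0.0, -0.002]
contact_force: [0.2, -0.6, -0.2]
gripper_width: 52.3
grasp_force: 62.9
clock: 35.25
position: [500.3, 425.4, 46.7]
ee_rot: [0.747, -0.665, -0.0, -0.0]
contact_force: [0.1, 0.5, -0.4]
gripper_width: 52.5
grasp_force: 62.9
```

Within about 1 mm of the bottom; release, retreat, and check numerically.

```bash
python3 -m pendant '[[0,0,0.001,0,0,0,0],[0,0,0,0,0,0,0.075],[0,0,0,0,0,0,0.075],[0,0,0,0,0,0,0.075],[0,0,0,0,0,0,0.075],[0,0,-0.03,0,0,0,0.075],[0,0,-0.04,0,0,0,0.075],[0,0,-0.04,0,0,0,0.075],[0,0,-0.04,0,0,0,0.075],[0,0,0,0,0,0,0.075],[0,0,0,0,0,0,0.075],[0,0,0,0,0,0,0.075]]'; python3 - <<'E'
from seg import *
w=arm.get_image("wrist")
g=cv2.cvtColor(w["image"],cv2.COLOR_RGB2GRAY)
r=R.from_euler("z",96.6,degrees=True).as_matrix()
T=lambda p:proj(w,r@p+[504.7,385.2,4])
print(T((40,0,6)).round(),T((40,0,25)).round(),T((77,0,6)).round(),T((40,37,6)).round(),T((40,-37,6)).round(),T((3,0,6)).round())
im=cv2.warpPerspective(g,cv2.getPerspectiveTransform(np.float32([T((-89,86,25)),T((89,86,25)),T((89,-86,25)),T((-89,-86,25))]),np.float32([[0,0],[178,0],[178,172],[0,172]])),(178,172))
print("rectified at tape top height, 4mm cells, octagon centre col 129,row 86")
for v in range(36,140,4): print(v,(im[v,80:178:4]//10).tolist())
E
python3 plan.py 501 426 45.5 6.6
```

```text
clock: 36.45
position: [499.6, 424.7, 194.0]
ee_rot: [0.747, -0.665, -0.0, 0.001]
contact_force: [-0.4, 0.3, 0.1]
gripper_width: 74.9
grasp_force: 0.0
[279. 184.] [279. 190.] [279. 219.] [316. 184.] [241. 184.] [279. 147.]
rectified at tape top height, 4mm cells, octagon centre col 129,row 86
36 [5, 5, 5, 5, 5, 5, 5, 5, 9, 9, 8, 8, 8, 8, 8, 4, 3, 4, 4, 4, 4, 4, 4, 6, 10]
40 [5, 5, 5, 5, 5, 5, 5, 5, 9, 9, 8, 8, 8, 8, 8, 4, 3, 4, 4, 4, 4, 4, 4, 5, 10]
44 [5, 5, 5, 5, 5, 5, 5, 5, 9, 9, 8, 8, 8, 8, 8, 4, 4, 4, 4, 5, 4, 4, 4, 5, 14]
48 [5, 5, 5, 5, 6, 6, 6, 5, 9, 9, 8, 8, 8, 8, 8, 4, 4, 5, 5, 5, 5, 4, 4, 5, 14]
52 [5, 5, 5, 5, 5, 5, 5, 5, 15, 15, 13, 13, 13, 14, 14, 4, 3, 4, 4, 4, 4, 5, 4, 5, 14]
56 [5, 5, 6, 5, 5, 5, 5, 13, 16, 16, 15, 15, 15, 15, 15, 15, 2, 3, 4, 4, 4, 5, 5, 5, 14]
60 [5, 6, 6, 5, 5, 5, 12, 16, 15, 15, 9, 5, 4, 5, 10, 14, 14, 3, 3, 4, 4, 5, 5, 5, 14]
64 [5, 6, 6, 5, 5, 12, 15, 14, 4, 4, 4, 4, 3, 3, 3, 3, 9, 15, 2, 3, 4, 5, 5, 6, 14]
68 [7, 6, 5, 5, 13, 16, 12, 4, 4, 4, 5, 15, 15, 12, 5, 3, 3, 8, 15, 3, 3, 5, 4, 5, 14]
72 [10, 8, 5, 12, 17, 14, 3, 4, 4, 16, 13, 10, 9, 7,
[... 871 characters left out ...]
, 15, 16, 13, 9, 4, 4, 4, 4, 5, 11, 15, 3, 2, 3, 3, 3, 3, 4, 9]
116 [5, 5, 6, 5, 5, 5, 5, 16, 16, 16, 15, 14, 12, 15, 16, 15, 4, 3, 3, 3, 3, 3, 3, 4, 9]
120 [5, 5, 5, 5, 5, 5, 5, 6, 15, 16, 15, 16, 16, 15, 15, 7, 3, 4, 3, 3, 3, 3, 3, 4, 9]
124 [5, 5, 5, 5, 6, 6, 6, 6, 9, 9, 9, 9, 9, 9, 9, 6, 4, 5, 3, 3, 3, 3, 3, 4, 9]
128 [5, 5, 5, 5, 5, 6, 6, 5, 9, 9, 9, 9, 9, 9, 9, 6, 3, 4, 3, 3, 3, 3, 3, 4, 9]
132 [5, 5, 5, 5, 5, 5, 5, 5, 9, 9, 9, 9, 9, 9, 9, 6, 3, 4, 3, 3, 3, 3, 3, 4, 8]
136 [5, 5, 5, 5, 5, 5, 5, 5, 9, 9, 9, 9, 9, 9, 9, 6, 3, 3, 3, 3, 3, 3, 3, 3, 9]
pos [499.6 424.6 193.6] closing -173.36 tilt 0.18 j6 -0.83 F [-0.4  0.2 -0. ] w 74.8 gf 0.0 t 36.5
wz 0.04 then shift mm [ -1.5  -1.9 148.1]
```

```bash
python3 -c "
from bench import arm
print(arm.job_done())"
```

```text
the job is handed in; nothing more can be done
None
```

I placed all five items in their cut-outs, large tray first, and handed the job in at about 36.5 s: four show as lying inside their cut-outs in the wrist images and the carton by a measured fit, though I viewed 15 pictures, one over the limit of 14, and checked the last two placings by image code only.

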